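Restock the ticket-paper trays, oldest roll first

TASK

Restock the two ticket-paper trays so that the old paper is used first: in each tray bring the roll left standing at the back forward, up against the low front lip, and have the new rolls of the same size standing behind it - the two small ones in the narrow tray, the large one in the wide tray. All five rolls must end up standing on end on the floor of their tray. Leave the tape roll, the snack canister and the cup that stand among the new rolls where they are.

Things in the scene. Friction and masses are not known exactly. Their poses are not given: they have to be found in the camera images.
- small_old_c (a point): the old small roll: plain white roll of ticket paper standing on end, small grey core with a dark hole in its top, 57 mm tall, 50 mm in diameter, about 100 g. At the start it stands at the back of the narrow tray. This point is its centre, half-way up; its z axis is the roll's axis, the direction of its x axis is of no importance.
- small_new1_c (a point): a new small roll: plain white roll of ticket paper standing on end, small grey core with a dark hole in its top, 57 mm tall, 50 mm in diameter, about 100 g. At the start it stands on the desk among other things, left of the trays. This point is its centre, half-way up; its z axis is the roll's axis, the direction of its x axis is of no importance.
- small_new2_c (a point): the other new small roll, the same as the first (57 mm tall, 50 mm in diameter, about 100 g), also on the desk left of the trays; the two may be loaded either way round. This point is its centre, half-way up; its z axis is the roll's axis, the direction of its x axis is of no importance.
- large_old_c (a point): the old large roll: plain white roll of ticket paper standing on end, small grey core with a dark hole in its top, 80 mm tall, 60 mm in diameter, about 190 g. At the start it stands at the back of the wide tray. This point is its centre, half-way up; its z axis is the roll's axis, the direction of its x axis is of no importance.
- large_new_c (a point): the new large roll: plain white roll of ticket paper standing on end, small grey core with a dark hole in its top, 80 mm tall, 60 mm in diameter, about 190 g. At the start it stands on the desk among other things, left of the trays. This point is its centre, half-way up; its z axis is the roll's axis, the direction of its x axis is of no importance.
- tray_narrow: narrow tray, for small rolls: fixed open dark grey steel lane, inside 180 x 70 mm, walls and floor 3 mm thick; side walls 15 mm high, front lip 18, back plate 45 (above the desk). Origin: centre of its underside, on the desk. x runs along the lane from front lip (inner face x = -90 mm, robot's end) to back plate (+90 mm), y across, z up. Turned up to 12 deg. Left or right of the other.
- tray_wide: wide tray, for large rolls: fixed open dark grey steel lane, inside 180 x 80 mm, walls and floor 3 mm thick; side walls 15 mm high, front lip 18, back plate 45 (above the desk). Origin: centre of its underside, on the desk. x runs along the lane from front lip (inner face x = -90 mm, robot's end) to back plate (+90 mm), y across, z up. Turned up to 12 deg. Left or right of the other.
- tape: roll of cream packing tape lying flat among the new rolls, 90 mm across, 48 mm high, with a 72 mm open middle; not to be moved. Origin: centre of its underside, on the desk.
- canister: orange and black round snack canister with a black lid, standing among the new rolls, 67 mm across, 120 mm high; not to be moved. Origin: centre of its underside, on the desk.
- cup: white ceramic cup without a handle, standing among the new rolls, 74 mm across at the rim, 75 mm high, open at the top; not to be moved. Origin: centre of its underside, on the desk.
Not all that is in view belongs to the job. Leave any green look-alike of the part that bears small_new1_c alone.

How it is judged:
By the outcome, as a careful person would: the job done as asked, in the order asked, and still so for the second after the job is handed in, with the robot touching nothing.
It also fails if it takes over 112 s, if anything falls off the work surface, if the arm or the gripper's body presses on something with over 40 N, if the wrist force passes 120 N, or if a joint passes its speed limit or range.

ROBOT

A 6-joint arm with a two-finger parallel gripper is mounted at the origin on the work surface. World frame = base frame: x ahead of the robot, y to its left, z up, the work surface at z = 0. Lengths are in m, angles in rad, forces in N, time in s.
With the tool pointing down it reaches from about 0.275 to 0.85 m from the base axis. Payload 19 kg.
Tool frame: the origin (TCP) lies at the very end of the fingers, on their centre line; the grasp point (between the pads) lies 19 mm behind it; z points along the fingers, y is the line along which they close (so a half turn about z gives the same grasp; the last joint's range is limited). The gripper opens to 85 mm and grips with 20 to 120 N. Pads are 22 mm wide; open, the fingers measure 114 mm over their backs; the gripper's body (76 mm by 85 mm) begins 54 mm behind the grasp point. The pads swing forward as they close: fully open they stand 13 mm farther back than shut.
Start: joints at [-1.28, 0.15, 1.437, -0, 1.554, -0.134], TCP at [0.237, -0.524, 0.231] pointing down, gripper open.
Joint ranges: [-2.8, 2.8], [-0.68, 2.1], [0.12, 2.68], [-1.39, 4.53], [0.16, 2.79], [-2.81, 2.81]. Speed limits (rad/s): [1.89, 1.89, 2.22, 3.01, 3.01, 3.01].

INTERFACE

Orientations are given as a 3x3 rotation matrix whose columns are the frame's x, y, z axes.
In Python, from bench import get_obs, cams, ticket gives the robot as it stands.
- The arm moves only by the tool drive_tool, never from a script. Its argument "deltas" is a list of rows, each an object with "xyz": the shift along the tool's x, y, z in mm, a list of three; "rotation": the turn, a rotation vector about the tool's x, y, z in degrees, a list of three; "hand": the finger opening in mm, from 0 to 85.4. A call has 1 to 20 rows; each row shifts and turns the commanded pose from where the row before left it, along the tool's axes as they then stand; what a row does not reach is not made up. A row lasts 1/12 s, in which the tool goes at most 41.7 mm and 7.16 degrees, less where a joint would pass 70% of its speed; a pose out of reach is approached as far as the arm can. A call is refused whole if a number of a shift passes 41.7 or a number of a turn 7.16, either way. A call with a gripper value outside its range is refused whole. The fingers move at their own pace and stop on an object; "newtons" is the grip in N (left out, the last holds). Time passes only in rows, so rows that do not move let the fingers close. It gives the time, the measured TCP pose, the force, the opening and the grip force at its end, in the units of the state.
- get_obs(): the state, without advancing time (a new reading comes with each control period).
- cams.snapshot(name): name is "scene" or "top" or "wrist"; returns a dict with "img" (480x640x3 uint8, blue, green, red), "fx", "fy", "cx", "cy" (pixels), "position" and "attitude" of the camera in the world. Camera axes: x right, y down, z forward; pixel columns grow to the right and rows downward; lengths in m; the calibration is good to about 2 mm. A picture is of the moment at which its call begins. There is no depth.
- ticket.sign_off(): hands the job in; it is judged then, once.
The state is a dict: "clock": time; "qpos": joint angles; "joint_vel": joint speeds; "tau": joint torques, N m; "eef_pos": TCP position; "orientation": TCP orientation; "force": force on the tool from outside, world axes, zero at the start; "torque": the same for the moment, N m; "finger_gap": opening from 0.0 (shut) to 1.0 (fully open); "finger_force": force on a finger pad.
Only numpy, scipy, OpenCV 4.12 (cv2) and the standard library are available. Lean on these libraries where they do the work, as an engineer would, in place of code of your own. Each camera call takes 0.05 s, during which the arm holds its last target. There are 200 camera calls.

## Working session

There is one attempt and no reset: what is moved stays moved. The work goes in short steps, Python scripts to look and compute and a tool call to move; the robot and the scene stay as the last step left them, time stands still between calls to the robot, and variables do not carry over. Pictures are saved under pics/ and viewed, at most 14 in all, crops included, and the job is handed in when it is done.

Besides the shell and the picture viewer there is one more tool, called as name([rows], argument=value, ...), one row to a line, values as JSON. drive_tool: Moves the arm, as the interface text tells. Its arguments: {"type":"object","properties":{"deltas":{"type":"array"},"newtons":{"type":"number"}},"required":["deltas"]}

```bash
ls; mkdir -p pics; python3 - <<'E'
from bench import get_obs,cams
import cv2,numpy as np
o=get_obs();print(o['clock'],o['eef_pos'],o['orientation'],o['finger_gap'])
for n in['top','scene']:
    s=cams.snapshot(n);cv2.imwrite(f'pics/{n}0.png',s['img']);print(n,s['fx'],s['cx'],s['cy'],s['position'],np.round(s['attitude'],4).tolist())
E
```

```text
pics
0.0 [ 0.23687412 -0.5236611   0.23068733] [[ 9.11137860e-01  4.12101535e-01 -3.52165740e-04]
 [ 4.12101656e-01 -9.11137138e-01  1.15774448e-03]
 [ 1.56236991e-04 -1.19999291e-03 -9.99999268e-01]] 0.9998717656682441
top 468.1012431525736 329.8558608450322 244.64893703107134 [0.44195403 0.06936473 0.94501013] [[-0.0093, -0.999, 0.0448], [-0.9999, 0.0086, -0.0146], [0.0142, -0.045, -0.9989]]
scene 512.3453297084483 321.74832462454776 240.82826829097854 [ 1.22932773 -0.43958009  0.65241159] [[0.5574, 0.4642, -0.6883], [0.83, -0.29, 0.4765], [0.0215, -0.8369, -0.547]]
```

View pics/top0.png

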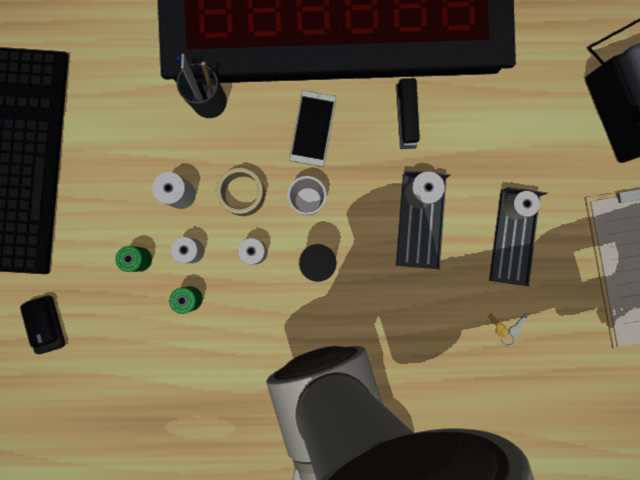

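View pics/scene0.png

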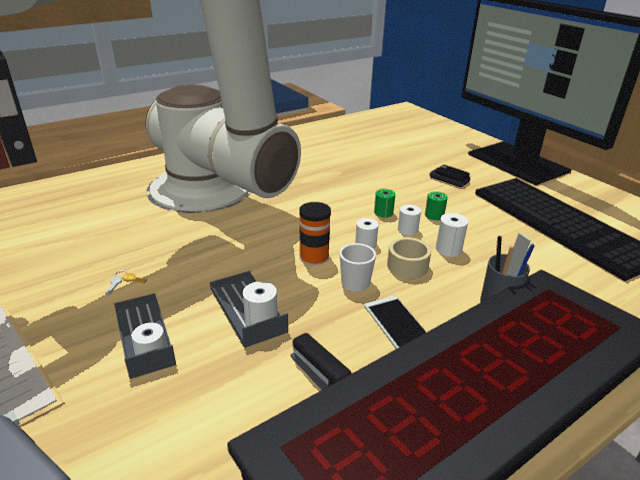

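The top view shows these candidates:
- **White rolls on the desk:** the large new one is at (168,188). Two small new ones are at (184,250) and (251,250), which fit "plain white, small".
- **Green look-alikes:** (129,259) and (182,300). I'll leave these alone.
- **Obstacles:** tape (240,190), cup (307,195), canister (318,262).
- **Trays:** the wide one is at (425,225) with its old roll at (428,187). The narrow one is at (515,240) with its old roll at (526,203).

I'll confirm these in one enlarged crop.

```bash
cat > h.py <<'E'
import numpy as np,cv2
from bench import get_obs,cams
def ray(s,u,v,z):
    d=np.array(s['attitude'])@np.array([(u-s['cx'])/s['fx'],(v-s['cy'])/s['fy'],1.])
    p=np.array(s['position']);return (p+d*(z-p[2])/d[2])
def hole(img,u,v,r=7):
    g=cv2.cvtColor(img,cv2.COLOR_BGR2GRAY).astype(float);u0,v0=int(u)-r,int(v)-r
    c=g[v0:v0+2*r+1,u0:u0+2*r+1];w=np.clip(np.median(c)-15-c,0,None)
    yy,xx=np.mgrid[:c.shape[0],:c.shape[1]];return u0+(w*xx).sum()/w.sum(),v0+(w*yy).sum()/w.sum()
E
python3 - <<'E'
from h import *
s=cams.snapshot('top');im=s['img']
for n,u,v,z in[('LN',168,188,.08),('S1',184,250,.057),('S2',251,250,.057),('LO',428,187,.083),('SO',526,203,.06)]:
    a=hole(im,u,v);print(n,np.round(a,1),np.round(ray(s,*a,z),4))
for n,u,v,z in[('tape',240,190,.048),('cup',307,195,.075),('can',318,262,.12)]:print(n,np.round(ray(s,u,v,z),3))
a=cv2.resize(im[150:310,380:560],None,fx=4,fy=4,interpolation=cv2.INTER_CUBIC)[:600]
b=cv2.resize(im[150:320,110:350],None,fx=3.3,fy=3.3,interpolation=cv2.INTER_CUBIC)
a=np.clip(a.astype(float)*1.6,0,255).astype(np.uint8)
cv2.imwrite('pics/a.png',a);cv2.imwrite('pics/b.png',b)
E
```

```text
LN [167.7 187.4] [0.5895 0.3559 0.08  ]
S1 [183.3 249.6] [0.4749 0.3335 0.057 ]
S2 [250.6 250.7] [0.4716 0.2065 0.057 ]
LO [428.3 186.7] [ 0.5869 -0.1273  0.083 ]
SO [526.7 203.2] [ 0.5577 -0.3207  0.06  ]
tape [0.589 0.228 0.048]
cup [0.574 0.098 0.075]
can [0.449 0.078 0.12 ]
```

View pics/a.png

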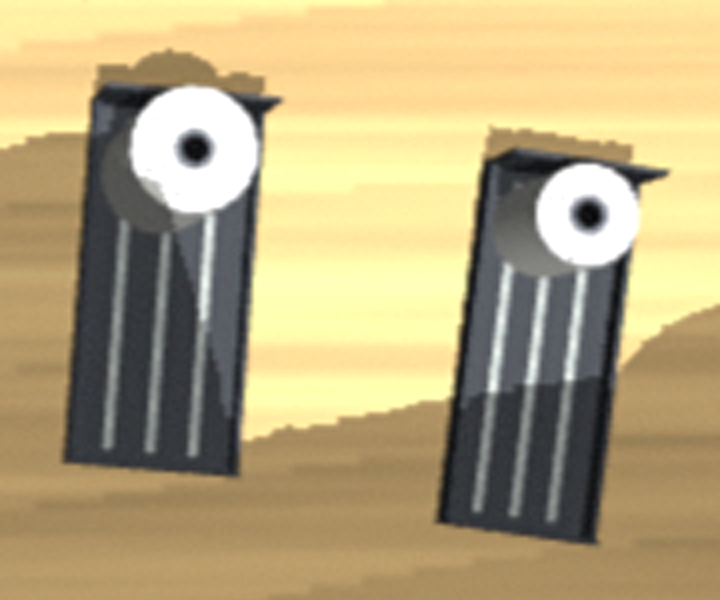

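View pics/b.png

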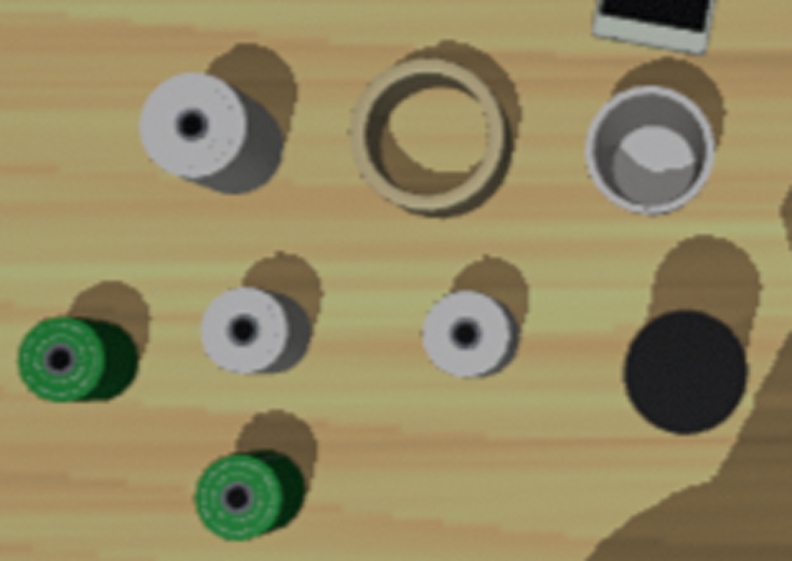

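The crop confirms it. The plain white large roll and two plain white small rolls are my targets, and the two green ones stay put. The centre floor stripes and lip corners of both trays are clear, so I'll work out the tray poses and the first move.

```bash
cat >> h.py <<'E'
def go(x,y,z,yaw=None,o=None):
    o=o or get_obs();R=np.array(o['orientation']);p=np.array(o['eef_pos'])
    yw=np.degrees(np.arctan2(R[1,0],R[0,0]));d=R.T@(np.array([x,y,z])-p)*1000
    print('t',round(o['clock'],2),'p',np.round(p,4),'yaw',round(yw,2),'| delta mm',np.round(d,1),'rotz',None if yaw is None else round(yw-yaw,1),'gap',round(o['finger_gap']*85.4,1))
E
python3 - <<'E'
from h import *
s=cams.snapshot('top')
P=lambda a,b,z:ray(s,a/4+380,b/4+150,z)[:2]
for n,fl,fr,c1,c2,old in[('W',(65,462),(238,474),(151,452),(165,237),(.5869,-.1273)),('N',(438,521),(597,542),(513,516),(543,280),(.5577,-.3207))]:
    a,b=P(*fl,.018),P(*fr,.018);q1,q2=P(*c1,.003),P(*c2,.003)
    y1=np.degrees(np.arctan2(*(q2-q1)[::-1]));e=b-a;y2=np.degrees(np.arctan2(e[0],-e[1]))
    t=np.radians(y1);ux=np.array([np.cos(t),np.sin(t)]);uy=np.array([-ux[1],ux[0]])
    f=(a+b)/2;lat=(q1-f)@uy
    o=f+ux*93+0 if 0 else f+ux*.093
    print(n,'yaw',y1,y2,'w',np.linalg.norm(e),'stripe lat',lat,'org',o,'old in tray',(np.array(old)-o)@ux,(np.array(old)-o)@uy,'ux',ux)
go(.5577,-.3207,.11,-7)
E
```

```text
W yaw -4.753877561154296 -4.489389260712024 w 0.08618464171365624 stripe lat -0.0022342819990407463 org [ 0.53035093 -0.12612371] old in tray 0.05645202379507409 0.003514298904561161 ux [ 0.9965599  -0.08287565]
N yaw -8.802726269598178 -8.041411948303589 w 0.07989208860364941 stripe lat -0.0027371862145447305 org [ 0.49638505 -0.31430616] old in tray 0.06157119698551344 0.0030646716474374445 ux [ 0.9882211  -0.15303286]
t 0.2 p [ 0.2369 -0.5238  0.2309] yaw 24.34 | delta mm [375.9 -52.7 121. ] rotz 31.3 gap 85.5
```

drive_tool([
  {"rotation": [0,0,6.55],"xyz": [0,0,0],"hand": 85},
  {"rotation": [0,0,6.55],"xyz": [0,0,0],"hand": 85},
  {"rotation": [0,0,6.55],"xyz": [0,0,0],"hand": 85},
  {"rotation": [0,0,6.55],"xyz": [0,0,0],"hand": 85},
  {"rotation": [0,0,6.5],"xyz": [0,0,0],"hand": 85},
  {"rotation": [0,0,0],"xyz": [24,-20.6,5],"hand": 85},
  {"rotation": [0,0,0],"xyz": [24,-20.6,5],"hand": 85},
  {"rotation": [0,0,0],"xyz": [24,-20.6,5],"hand": 85},
  {"rotation": [0,0,0],"xyz": [24,-20.6,5],"hand": 85},
  {"rotation": [0,0,0],"xyz": [24,-20.6,5],"hand": 85},
  {"rotation": [0,0,0],"xyz": [24,-20.6,5],"hand": 85},
  {"rotation": [0,0,0],"xyz": [24,-20.6,5],"hand": 85},
  {"rotation": [0,0,0],"xyz": [24,-20.6,5],"hand": 85},
  {"rotation": [0,0,0],"xyz": [24,-20.6,5],"hand": 85},
  {"rotation": [0,0,0],"xyz": [24,-20.6,5],"hand": 85},
  {"rotation": [0,0,0],"xyz": [24,-20.6,5],"hand": 85},
  {"rotation": [0,0,0],"xyz": [24,-20.6,5],"hand": 85},
  {"rotation": [0,0,0],"xyz": [0,0,0],"hand": 85},
], newtons=30)

```text
clock: 1.7
eef_pos: [0.5611, -0.3177, 0.1696]
orientation: [[0.99, -0.142, -0.0], [-0.142, -0.99, 0.002], [-0.001, -0.002, -1.0]]
force: [-0.1, 1.2, 0.4]
finger_gap: 0.997
finger_force: 0.0
```

```bash
python3 - <<'E'
from h import *
s=cams.snapshot('wrist');cv2.imwrite('pics/w1.png',s['img'])
go(.5577,-.3207,.021,-8.4);print(s['fx'],s['position'],np.round(s['attitude'],3).tolist())
E
```

```text
t 1.75 p [ 0.5594 -0.3192  0.1701] yaw -8.19 | delta mm [ -1.3   1.9 149.1] rotz 0.2 gap 84.9
416.55201278674474 [ 0.64013208 -0.32949353  0.31248139] [[-0.143, -0.941, -0.306], [-0.99, 0.135, 0.046], [-0.002, 0.31, -0.951]]
```

View pics/w1.png

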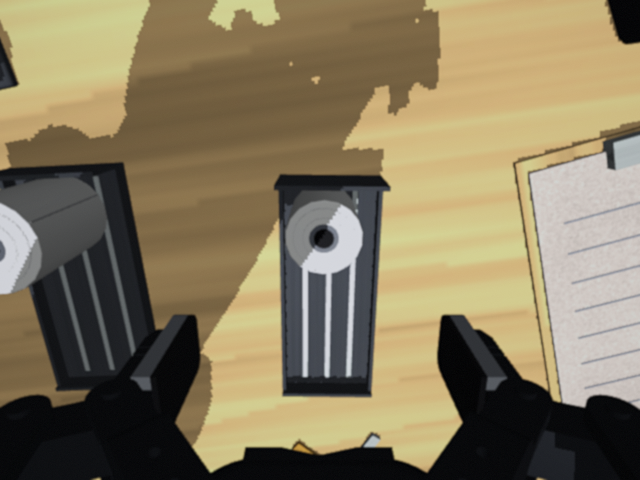

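The wrist view shows the old small roll's hole at (322,237). The narrow tray's centre stripe runs from (328,375) to (331,275), and the lip edge from (283,394) to (372,394).

```bash
python3 - <<'E'
from h import *
s=cams.snapshot('wrist');im=s['img']
h=hole(im,322,237,12);H=ray(s,*h,.06)[:2];print(h,H)
a,b=ray(s,283,394,.018)[:2],ray(s,372,394,.018)[:2]
q1,q2=ray(s,328.5,375,.003)[:2],ray(s,330.5,275,.003)[:2]
print('yaw',np.degrees(np.arctan2(*(q2-q1)[::-1])),np.degrees(np.arctan2((b-a)[0],-(b-a)[1])),np.linalg.norm(b-a))
t=np.radians(-8.3);ux=np.array([np.cos(t),np.sin(t)]);uy=np.array([-ux[1],ux[0]])
o=(a+b)/2+.093*ux;print(o,'stripe',[(q-o)@uy for q in(q1,q2)],'old',(H-o)@ux,(H-o)@uy)
go(*H,.021,-8.3)
E
```

```text
(np.float64(317.7079087821446), np.float64(233.8498301795245)) [ 0.55919469 -0.31867269]
yaw -8.742217466355145 -8.135801722331495 0.07554684557428283
[ 0.49570423 -0.31787396] stripe [np.float64(-0.0011102223262053276), np.float64(-0.0018441215658913017)] old 0.06294074936429823 0.008374875835218744
t 1.8 p [ 0.5584 -0.3203  0.1705] yaw -8.25 | delta mm [  0.8  -1.6 149.5] rotz 0.1 gap 84.7
```

drive_tool([
  {"rotation": [0,0,0],"xyz": [-0.5,0.5,30],"hand": 85},
  {"rotation": [0,0,0],"xyz": [-0.5,0,30],"hand": 85},
  {"rotation": [0,0,0],"xyz": [0,0,30],"hand": 85},
  {"rotation": [0,0,0],"xyz": [0,0,25],"hand": 85},
  {"rotation": [0,0,0],"xyz": [0,0,20],"hand": 85},
  {"rotation": [0,0,0],"xyz": [0,0,12],"hand": 85},
  {"rotation": [0,0,0],"xyz": [0,0,0],"hand": 85},
  {"rotation": [0,0,0],"xyz": [0,0,0],"hand": 40},
  {"rotation": [0,0,0],"xyz": [0,0,0],"hand": 40},
  {"rotation": [0,0,0],"xyz": [0,0,0],"hand": 40},
  {"rotation": [0,0,0],"xyz": [0,0,0],"hand": 40},
  {"rotation": [0,0,0],"xyz": [0,0,0],"hand": 40},
  {"rotation": [0,0,0],"xyz": [0,0,0],"hand": 40},
], newtons=30)

```text
clock: 2.88
eef_pos: [0.5574, -0.3221, 0.0261]
orientation: [[0.989, -0.145, 0.002], [-0.145, -0.989, -0.002], [0.002, 0.001, -1.0]]
force: [-1.7, 0.1, 6.9]
finger_gap: 0.576
finger_force: 30.5
```

drive_tool([
  {"rotation": [0,0,0],"xyz": [0,0,-6],"hand": 40},
  {"rotation": [0,0,0],"xyz": [0,0,-6],"hand": 40},
  {"rotation": [0,0,0],"xyz": [-15,1,0],"hand": 40},
  {"rotation": [0,0,0],"xyz": [-25,1,0],"hand": 40},
  {"rotation": [0,0,0],"xyz": [-30,1,0],"hand": 40},
  {"rotation": [0,0,0],"xyz": [-25,1,0],"hand": 40},
  {"rotation": [0,0,0],"xyz": [-15,0,0],"hand": 40},
  {"rotation": [0,0,0],"xyz": [-8,0,0],"hand": 40},
  {"rotation": [0,0,0],"xyz": [0,0,0],"hand": 40},
  {"rotation": [0,0,0],"xyz": [0,0,4],"hand": 40},
  {"rotation": [0,0,0],"xyz": [0,0,4],"hand": 40},
  {"rotation": [0,0,0],"xyz": [0,0,2],"hand": 40},
  {"rotation": [0,0,0],"xyz": [0,0,0],"hand": 40},
])

```text
clock: 3.97
eef_pos: [0.4402, -0.3084, 0.0262]
orientation: [[0.989, -0.145, -0.0], [-0.145, -0.989, 0.0], [-0.0, -0.0, -1.0]]
force: [-1.8, 0.4, 4.5]
finger_gap: 0.577
finger_force: 31.7
```

```bash
python3 - <<'E'
from h import *
s=cams.snapshot('wrist');cv2.imwrite('pics/w2.png',s['img'])
go(.496-.0640*.9895,-.317+.064*.1444,.023,-8.3);print(get_obs()['force'])
E
```

```text
t 4.02 p [ 0.4401 -0.3084  0.0261] yaw -8.33 | delta mm [-7.5  0.5  3.1] rotz -0.0 gap 49.0
[-0.78097526  1.35116544  6.43264259]
```

View pics/w2.png

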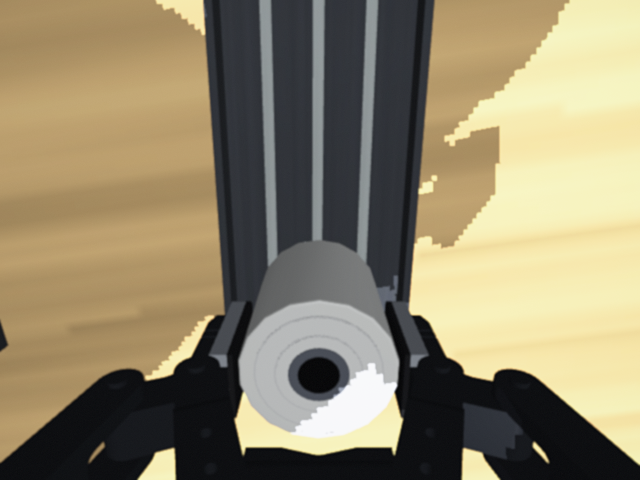

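The roll is held in line with the centre stripe, near (318,375) and upright. Next I'll slide it to the lip.

drive_tool([
  {"rotation": [0,0,0],"xyz": [-1.5,0,0],"hand": 40},
  {"rotation": [0,0,0],"xyz": [-1.5,0,0],"hand": 40},
  {"rotation": [0,0,0],"xyz": [-1.5,0,0],"hand": 40},
  {"rotation": [0,0,0],"xyz": [-1.5,0,0],"hand": 40},
  {"rotation": [0,0,0],"xyz": [-1,0,0],"hand": 40},
  {"rotation": [0,0,0],"xyz": [0,0,0],"hand": 40},
])

```text
clock: 4.52
eef_pos: [0.4323, -0.3072, 0.0262]
orientation: [[0.989, -0.145, -0.0], [-0.145, -0.989, 0.0], [-0.0, -0.0, -1.0]]
force: [0.2, -0.1, 0.9]
finger_gap: 0.581
finger_force: 31.6
```

drive_tool([
  {"rotation": [0,0,0],"xyz": [-1,0,0],"hand": 40},
  {"rotation": [0,0,0],"xyz": [-1,0,0],"hand": 40},
  {"rotation": [0,0,0],"xyz": [0,0,0],"hand": 40},
])

```text
clock: 4.77
eef_pos: [0.4306, -0.307, 0.0263]
orientation: [[0.989, -0.146, 0.0], [-0.146, -0.989, 0.0], [0.0, -0.0, -1.0]]
force: [3.5, 0.4, -2.0]
finger_gap: 0.577
finger_force: 31.3
```

drive_tool([
  {"rotation": [0,0,0],"xyz": [-1,0,0],"hand": 40},
  {"rotation": [0,0,0],"xyz": [0,0,0],"hand": 40},
])

```text
clock: 4.93
eef_pos: [0.4303, -0.307, 0.0265]
orientation: [[0.989, -0.146, 0.002], [-0.146, -0.989, -0.0], [0.002, 0.0, -1.0]]
force: [9.4, -0.2, -2.5]
finger_gap: 0.58
finger_force: 31.5
```

The lip contact is clear at 9 N. Releasing and going to the old large roll.

drive_tool([
  {"rotation": [0,0,0],"xyz": [0.5,0,0],"hand": 62},
  {"rotation": [0,0,0],"xyz": [0,0,0],"hand": 85},
  {"rotation": [0,0,0],"xyz": [0,0,0],"hand": 85},
  {"rotation": [0,0,0],"xyz": [0,0,-15],"hand": 85},
  {"rotation": [0,0,0],"xyz": [0,0,-25],"hand": 85},
  {"rotation": [0,0,0],"xyz": [0,0,-30],"hand": 85},
  {"rotation": [0,0,-3.7],"xyz": [0,0,-35],"hand": 85},
  {"rotation": [0,0,0],"xyz": [14,-19,-10],"hand": 85},
  {"rotation": [0,0,0],"xyz": [20,-27,0],"hand": 85},
  {"rotation": [0,0,0],"xyz": [20,-27,0],"hand": 85},
  {"rotation": [0,0,0],"xyz": [20,-27,0],"hand": 85},
  {"rotation": [0,0,0],"xyz": [20,-27,0],"hand": 85},
  {"rotation": [0,0,0],"xyz": [20,-27,0],"hand": 85},
  {"rotation": [0,0,0],"xyz": [20,-27,0],"hand": 85},
  {"rotation": [0,0,0],"xyz": [8,-11,0],"hand": 85},
  {"rotation": [0,0,0],"xyz": [0,0,0],"hand": 85},
])

```text
clock: 6.27
eef_pos: [0.5884, -0.1248, 0.1408]
orientation: [[0.997, -0.078, -0.001], [-0.078, -0.997, 0.001], [-0.001, -0.001, -1.0]]
force: [-1.2, -0.3, 0.0]
finger_gap: 0.996
finger_force: 0.0
```

```bash
python3 - <<'E'
from h import *
s=cams.snapshot('wrist');cv2.imwrite('pics/w3.png',s['img'])
go(.587,-.1273,.036,-4.6)
t=cams.snapshot('top');cv2.imwrite('pics/t3.png',t['img'])
E
```

```text
t 6.32 p [ 0.5874 -0.1262  0.1408] yaw -4.54 | delta mm [ -0.2   1.2 104.8] rotz 0.1 gap 85.2
```

View pics/w3.png

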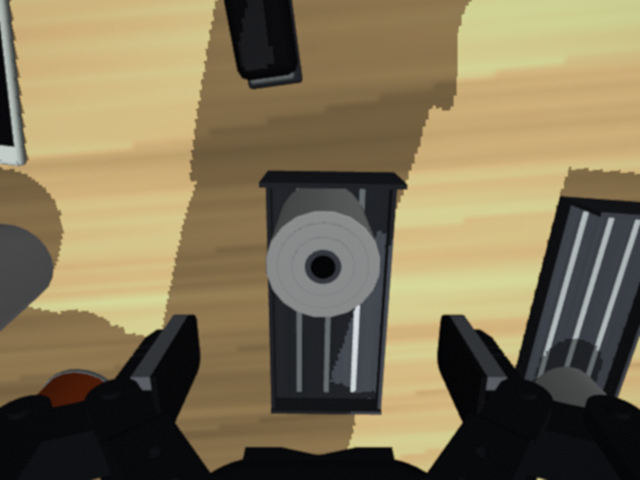

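The old large roll's hole is at (322,267). The wide tray's lip edge runs from (273,412) to (381,412), and its centre stripe passes through (326,390).

```bash
python3 - <<'E'
from h import *
s=cams.snapshot('wrist')
H=ray(s,322,267,.083)[:2];a,b=ray(s,273,412,.018)[:2],ray(s,381,412,.018)[:2];q=ray(s,326.5,390,.003)[:2];q2=ray(s,327,320,.003)[:2]
t=np.radians(-4.6);ux=np.array([np.cos(t),np.sin(t)]);uy=np.array([-ux[1],ux[0]]);o=(a+b)/2+.093*ux
print(H,o,np.linalg.norm(b-a),'stripe',(q-o)@uy,(q2-o)@uy,'yaw',np.degrees(np.arctan2((b-a)[0],-(b-a)[1])),'old',(H-o)@ux,(H-o)@uy)
go(*H,.036,-4.6)
E
```

```text
[ 0.58494394 -0.12892553] [ 0.52989938 -0.12927159] 0.08395444742673644 stripe 0.00015781052729468777 0.00013722257964032098 yaw -4.61044921920553 old 0.05483950229017181 0.004759464408214332
t 6.42 p [ 0.5866 -0.1277  0.1411] yaw -4.67 | delta mm [ -1.5   1.4 105.1] rotz -0.1 gap 85.1
```

drive_tool([
  {"rotation": [0,0,0],"xyz": [-1,1,30],"hand": 85},
  {"rotation": [0,0,0],"xyz": [0,0,30],"hand": 85},
  {"rotation": [0,0,0],"xyz": [0,0,25],"hand": 85},
  {"rotation": [0,0,0],"xyz": [0,0,18],"hand": 85},
  {"rotation": [0,0,0],"xyz": [0,0,0],"hand": 85},
  {"rotation": [0,0,0],"xyz": [0,0,0],"hand": 50},
  {"rotation": [0,0,0],"xyz": [0,0,0],"hand": 50},
  {"rotation": [0,0,0],"xyz": [0,0,0],"hand": 50},
  {"rotation": [0,0,0],"xyz": [0,0,0],"hand": 50},
  {"rotation": [0,0,0],"xyz": [0,0,0],"hand": 50},
], newtons=35)

```text
clock: 7.25
eef_pos: [0.5868, -0.1287, 0.0402]
orientation: [[0.997, -0.081, 0.002], [-0.081, -0.997, -0.001], [0.003, 0.001, -1.0]]
force: [-1.8, -2.1, 8.8]
finger_gap: 0.695
finger_force: 38.5
```

drive_tool([
  {"rotation": [0,0,0],"xyz": [0,0,-6],"hand": 50},
  {"rotation": [0,0,0],"xyz": [0,0,-6],"hand": 50},
  {"rotation": [0,0,0],"xyz": [-12,1,0],"hand": 50},
  {"rotation": [0,0,0],"xyz": [-20,1,0],"hand": 50},
  {"rotation": [0,0,0],"xyz": [-25,1,0],"hand": 50},
  {"rotation": [0,0,0],"xyz": [-25,1,0],"hand": 50},
  {"rotation": [0,0,0],"xyz": [-18,0,0],"hand": 50},
  {"rotation": [0,0,0],"xyz": [-9,0,0],"hand": 50},
  {"rotation": [0,0,0],"xyz": [0,0,0],"hand": 50},
  {"rotation": [0,0,0],"xyz": [0,0,4],"hand": 50},
  {"rotation": [0,0,0],"xyz": [0,0,4],"hand": 50},
  {"rotation": [0,0,0],"xyz": [0,0,3],"hand": 50},
  {"rotation": [0,0,0],"xyz": [-1,0,0],"hand": 50},
  {"rotation": [0,0,0],"xyz": [-1,0,0],"hand": 50},
  {"rotation": [0,0,0],"xyz": [-1,0,0],"hand": 50},
  {"rotation": [0,0,0],"xyz": [0,0,0],"hand": 50},
])

```text
clock: 8.58
eef_pos: [0.4753, -0.1232, 0.0395]
orientation: [[0.997, -0.081, 0.001], [-0.081, -0.997, -0.0], [0.001, 0.0, -1.0]]
force: [2.1, -1.1, 4.5]
finger_gap: 0.695
finger_force: 38.7
```

drive_tool([
  {"rotation": [0,0,0],"xyz": [-1,0,0],"hand": 50},
  {"rotation": [0,0,0],"xyz": [-1,0,0],"hand": 50},
  {"rotation": [0,0,0],"xyz": [-1,0,0],"hand": 50},
  {"rotation": [0,0,0],"xyz": [0,0,0],"hand": 50},
])

```text
clock: 8.92
eef_pos: [0.4718, -0.1229, 0.0395]
orientation: [[0.997, -0.081, 0.001], [-0.081, -0.997, -0.0], [0.001, 0.0, -1.0]]
force: [2.3, -1.1, 5.9]
finger_gap: 0.696
finger_force: 38.8
```

drive_tool([
  {"rotation": [0,0,0],"xyz": [-1,0,0],"hand": 50},
  {"rotation": [0,0,0],"xyz": [0,0,0],"hand": 50},
])

```text
clock: 9.08
eef_pos: [0.4708, -0.1228, 0.0395]
orientation: [[0.997, -0.081, 0.001], [-0.081, -0.997, -0.0], [0.001, 0.0, -1.0]]
force: [3.8, -1.6, 4.5]
finger_gap: 0.693
finger_force: 38.7
```

drive_tool([
  {"rotation": [0,0,0],"xyz": [-1,0,0],"hand": 50},
  {"rotation": [0,0,0],"xyz": [-1,0,0],"hand": 50},
  {"rotation": [0,0,0],"xyz": [0,0,0],"hand": 50},
])

```text
clock: 9.33
eef_pos: [0.4695, -0.1227, 0.0397]
orientation: [[0.997, -0.081, 0.003], [-0.081, -0.997, -0.001], [0.003, 0.0, -1.0]]
force: [10.3, -1.3, 1.1]
finger_gap: 0.695
finger_force: 38.4
```

drive_tool([
  {"rotation": [0,0,0],"xyz": [0.5,0,0],"hand": 70},
  {"rotation": [0,0,0],"xyz": [0,0,0],"hand": 85},
  {"rotation": [0,0,0],"xyz": [0,0,0],"hand": 85},
  {"rotation": [0,0,0],"xyz": [0,0,-15],"hand": 85},
  {"rotation": [0,0,0],"xyz": [0,0,-25],"hand": 85},
  {"rotation": [0,0,0],"xyz": [0,0,-35],"hand": 85},
  {"rotation": [0,0,0],"xyz": [0,0,-35],"hand": 85},
  {"rotation": [0,0,0],"xyz": [0,0,-20],"hand": 85},
])

```text
clock: 10.0
eef_pos: [0.469, -0.1226, 0.1726]
orientation: [[0.997, -0.081, 0.002], [-0.081, -0.997, -0.001], [0.002, 0.001, -1.0]]
force: [0.8, -0.9, 0.6]
finger_gap: 0.996
finger_force: 0.0
```

drive_tool([
  {"rotation": [0,0,0],"xyz": [3,-16,0],"hand": 85},
  {"rotation": [0,0,0],"xyz": [5.2,-31,0],"hand": 85},
  {"rotation": [0,0,0],"xyz": [5.2,-31,0],"hand": 85},
  {"rotation": [0,0,0],"xyz": [5.2,-31,0],"hand": 85},
  {"rotation": [0,0,0],"xyz": [5.2,-31,0],"hand": 85},
  {"rotation": [0,0,0],"xyz": [5.2,-31,0],"hand": 85},
  {"rotation": [0,0,0],"xyz": [5.2,-31,0],"hand": 85},
  {"rotation": [0,0,0],"xyz": [5.2,-31,0],"hand": 85},
  {"rotation": [0,0,0],"xyz": [5.2,-31,0],"hand": 85},
  {"rotation": [0,0,0],"xyz": [5.2,-31,0],"hand": 85},
  {"rotation": [0,0,0],"xyz": [5.2,-31,0],"hand": 85},
  {"rotation": [0,0,0],"xyz": [5.2,-31,0],"hand": 85},
  {"rotation": [0,0,0],"xyz": [5.2,-31,0],"hand": 85},
  {"rotation": [0,0,0],"xyz": [5.2,-31,0],"hand": 85},
  {"rotation": [0,0,0],"xyz": [5.2,-31,0],"hand": 85},
  {"rotation": [0,0,0],"xyz": [5.2,-31,0],"hand": 85},
  {"rotation": [0,0,0],"xyz": [2,-6,0],"hand": 85},
  {"rotation": [0,0,0],"xyz": [0,0,0],"hand": 85},
  {"rotation": [0,0,0],"xyz": [0,0,0],"hand": 85},
])

```text
clock: 11.58
eef_pos: [0.5906, 0.3558, 0.1686]
orientation: [[0.997, -0.081, -0.001], [-0.081, -0.997, -0.001], [-0.001, 0.001, -1.0]]
force: [0.0, -0.3, -0.5]
finger_gap: 0.995
finger_force: 0.0
```

```bash
python3 - <<'E'
from h import *
s=cams.snapshot('wrist');cv2.imwrite('pics/w4.png',s['img'])
go(.5895,.3559,.036,-4.6)
E
```

```text
t 11.63 p [0.5907 0.3553 0.169 ] yaw -4.68 | delta mm [ -1.1  -0.6 133. ] rotz -0.1 gap 84.9
```

View pics/w4.png

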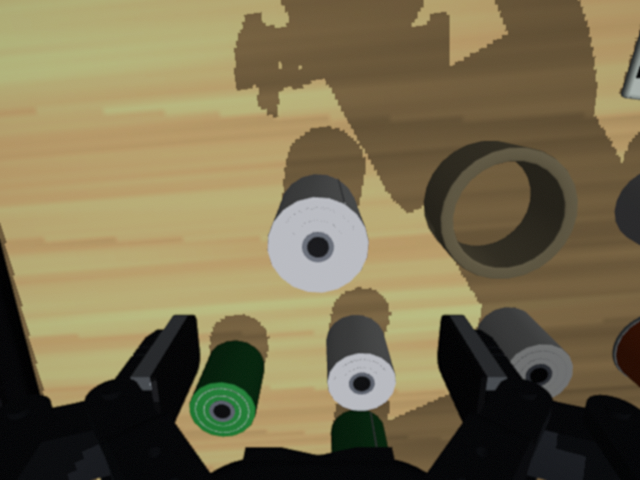

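The wrist view has the large new roll centred, with its hole at (318,246). The tape stands well clear to the right, so I'm descending.

drive_tool([
  {"rotation": [0,0,0],"xyz": [-1,0,30],"hand": 85},
  {"rotation": [0,0,0],"xyz": [0,0,35],"hand": 85},
  {"rotation": [0,0,0],"xyz": [0,0,30],"hand": 85},
  {"rotation": [0,0,0],"xyz": [0,0,25],"hand": 85},
  {"rotation": [0,0,0],"xyz": [0,0,14],"hand": 85},
  {"rotation": [0,0,0],"xyz": [0,0,0],"hand": 85},
  {"rotation": [0,0,0],"xyz": [0,0,0],"hand": 50},
  {"rotation": [0,0,0],"xyz": [0,0,0],"hand": 50},
  {"rotation": [0,0,0],"xyz": [0,0,0],"hand": 50},
  {"rotation": [0,0,0],"xyz": [0,0,0],"hand": 50},
  {"rotation": [0,0,0],"xyz": [0,0,0],"hand": 50},
])

```text
clock: 12.55
eef_pos: [0.591, 0.3564, 0.0378]
orientation: [[0.997, -0.081, 0.003], [-0.081, -0.997, 0.001], [0.003, -0.001, -1.0]]
force: [-1.3, -3.1, 8.9]
finger_gap: 0.694
finger_force: 37.8
```

drive_tool([
  {"rotation": [0,0,0],"xyz": [0,0,-15],"hand": 50},
  {"rotation": [0,0,0],"xyz": [0,0,-25],"hand": 50},
  {"rotation": [0,0,0],"xyz": [0,0,-30],"hand": 50},
  {"rotation": [0,0,0],"xyz": [0,0,-30],"hand": 50},
  {"rotation": [0,0,0],"xyz": [0,0,-30],"hand": 50},
  {"rotation": [0,0,0],"xyz": [0,0,-20],"hand": 50},
  {"rotation": [0,0,0],"xyz": [0,0,0],"hand": 50},
])

```text
clock: 13.13
eef_pos: [0.5913, 0.357, 0.192]
orientation: [[0.997, -0.081, 0.008], [-0.081, -0.997, 0.004], [0.007, -0.004, -1.0]]
force: [0.1, 0.1, -1.8]
finger_gap: 0.692
finger_force: 38.3
```

```bash
python3 - <<'E'
from h import *
go(.5399,-.1300,.042,-4.6)
E
```

```text
t 13.13 p [0.5913 0.357  0.192 ] yaw -4.65 | delta mm [-12.9 490.2 147.8] rotz -0.1 gap 59.1
```

drive_tool([
  {"rotation": [0,0,0],"xyz": [0,15,0],"hand": 50},
  {"rotation": [0,0,0],"xyz": [-0.8,28.8,0],"hand": 50},
  {"rotation": [0,0,0],"xyz": [-0.8,28.8,0],"hand": 50},
  {"rotation": [0,0,0],"xyz": [-0.8,28.8,0],"hand": 50},
  {"rotation": [0,0,0],"xyz": [-0.8,28.8,0],"hand": 50},
  {"rotation": [0,0,0],"xyz": [-0.8,28.8,0],"hand": 50},
  {"rotation": [0,0,0],"xyz": [-0.8,28.8,0],"hand": 50},
  {"rotation": [0,0,0],"xyz": [-0.8,28.8,0],"hand": 50},
  {"rotation": [0,0,0],"xyz": [-0.8,28.8,0],"hand": 50},
  {"rotation": [0,0,0],"xyz": [-0.8,28.8,0],"hand": 50},
  {"rotation": [0,0,0],"xyz": [-0.8,28.8,0],"hand": 50},
  {"rotation": [0,0,0],"xyz": [-0.8,28.8,0],"hand": 50},
  {"rotation": [0,0,0],"xyz": [-0.8,28.8,0],"hand": 50},
  {"rotation": [0,0,0],"xyz": [-0.8,28.8,0],"hand": 50},
  {"rotation": [0,0,0],"xyz": [-0.8,28.8,0],"hand": 50},
  {"rotation": [0,0,0],"xyz": [-0.8,28.8,0],"hand": 50},
  {"rotation": [0,0,0],"xyz": [-0.8,28.8,0],"hand": 50},
  {"rotation": [0,0,0],"xyz": [0,15,0],"hand": 50},
  {"rotation": [0,0,0],"xyz": [0,0,0],"hand": 50},
  {"rotation": [0,0,0],"xyz": [0,0,0],"hand": 50},
])

```text
clock: 14.8
eef_pos: [0.5371, -0.1324, 0.1854]
orientation: [[0.997, -0.083, 0.0], [-0.083, -0.997, 0.0], [0.0, -0.0, -1.0]]
force: [-0.5, 0.2, -1.1]
finger_gap: 0.691
finger_force: 38.5
```

```bash
python3 - <<'E'
from h import *
go(.5399,-.1300,.042,-4.6)
s=cams.snapshot('wrist');cv2.imwrite('pics/w5.png',s['img'])
E
```

```text
t 14.8 p [ 0.5371 -0.1324  0.1854] yaw -4.75 | delta mm [  2.5  -2.5 143.4] rotz -0.1 gap 59.0
```

View pics/w5.png

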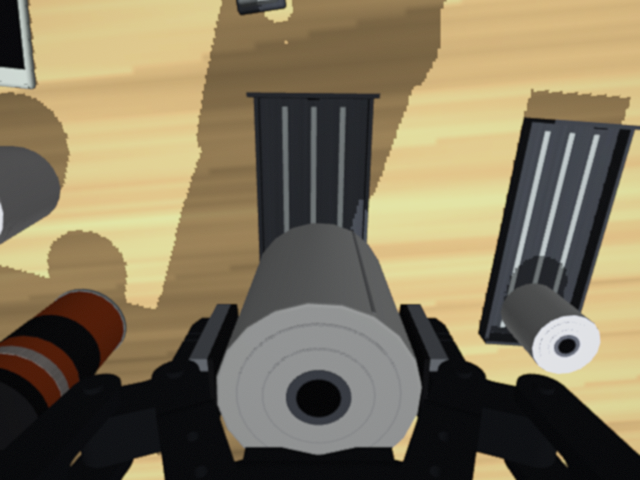

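The held large roll is upright and in line with the centre stripe. The old small roll is standing at its lip on the right. Lowering.

drive_tool([
  {"rotation": [0,0,0],"xyz": [1,-1,25],"hand": 50},
  {"rotation": [0,0,0],"xyz": [1,-1,35],"hand": 50},
  {"rotation": [0,0,0],"xyz": [0,0,35],"hand": 50},
  {"rotation": [0,0,0],"xyz": [0,0,25],"hand": 50},
  {"rotation": [0,0,0],"xyz": [0,0,12],"hand": 50},
  {"rotation": [0,0,0],"xyz": [0,0,6],"hand": 50},
  {"rotation": [0,0,0],"xyz": [0,0,3],"hand": 50},
  {"rotation": [0,0,0],"xyz": [0,0,0],"hand": 50},
  {"rotation": [0,0,0],"xyz": [0,0,0],"hand": 50},
])

```text
clock: 15.6
eef_pos: [0.5403, -0.1301, 0.0458]
orientation: [[0.997, -0.081, 0.002], [-0.081, -0.997, -0.001], [0.002, 0.0, -1.0]]
force: [-0.6, -0.6, -1.2]
finger_gap: 0.693
finger_force: 38.5
```

drive_tool([
  {"rotation": [0,0,0],"xyz": [0,0,2],"hand": 50},
  {"rotation": [0,0,0],"xyz": [0,0,1.5],"hand": 50},
  {"rotation": [0,0,0],"xyz": [0,0,1],"hand": 50},
  {"rotation": [0,0,0],"xyz": [0,0,0],"hand": 50},
])

```text
clock: 15.93
eef_pos: [0.5398, -0.1302, 0.0408]
orientation: [[0.997, -0.081, 0.001], [-0.081, -0.997, -0.0], [0.001, 0.0, -1.0]]
force: [-3.8, -0.1, 9.4]
finger_gap: 0.697
finger_force: 39.0
```

drive_tool([
  {"rotation": [0,0,0],"xyz": [0,0,0],"hand": 70},
  {"rotation": [0,0,0],"xyz": [0,0,0],"hand": 85},
  {"rotation": [0,0,0],"xyz": [0,0,0],"hand": 85},
  {"rotation": [0,0,0],"xyz": [0,0,-15],"hand": 85},
  {"rotation": [0,0,0],"xyz": [0,0,-25],"hand": 85},
  {"rotation": [0,0,0],"xyz": [0,0,-35],"hand": 85},
  {"rotation": [0,0,0],"xyz": [0,0,-35],"hand": 85},
  {"rotation": [0,0,3.7],"xyz": [0,0,-20],"hand": 85},
])

```text
clock: 16.6
eef_pos: [0.5401, -0.1303, 0.1736]
orientation: [[0.99, -0.144, 0.003], [-0.144, -0.99, -0.001], [0.003, 0.001, -1.0]]
force: [0.7, -1.2, -0.6]
finger_gap: 0.994
finger_force: 0.0
```

drive_tool([
  {"rotation": [0,0,0],"xyz": [-6,-17,0],"hand": 85},
  {"rotation": [0,0,0],"xyz": [-10.4,-29,0],"hand": 85},
  {"rotation": [0,0,0],"xyz": [-10.4,-29,0],"hand": 85},
  {"rotation": [0,0,0],"xyz": [-10.4,-29,0],"hand": 85},
  {"rotation": [0,0,0],"xyz": [-10.4,-29,0],"hand": 85},
  {"rotation": [0,0,0],"xyz": [-10.4,-29,0],"hand": 85},
  {"rotation": [0,0,0],"xyz": [-10.4,-29,0],"hand": 85},
  {"rotation": [0,0,0],"xyz": [-10.4,-29,0],"hand": 85},
  {"rotation": [0,0,0],"xyz": [-10.4,-29,0],"hand": 85},
  {"rotation": [0,0,0],"xyz": [-10.4,-29,0],"hand": 85},
  {"rotation": [0,0,0],"xyz": [-10.4,-29,0],"hand": 85},
  {"rotation": [0,0,0],"xyz": [-6,-16,0],"hand": 85},
  {"rotation": [0,0,0],"xyz": [0,0,0],"hand": 85},
  {"rotation": [0,0,0],"xyz": [0,0,0],"hand": 85},
])

```text
clock: 17.77
eef_pos: [0.4714, 0.2071, 0.1698]
orientation: [[0.99, -0.144, -0.0], [-0.144, -0.99, -0.0], [-0.0, 0.0, -1.0]]
force: [-0.4, 0.3, 0.4]
finger_gap: 0.995
finger_force: 0.0
```

```bash
python3 - <<'E'
from h import *
s=cams.snapshot('wrist');cv2.imwrite('pics/w6.png',s['img'])
go(.4716,.2065,.021,-8.3)
E
```

```text
t 17.82 p [0.4716 0.2064 0.1698] yaw -8.31 | delta mm [-0.000e+00 -1.000e-01  1.488e+02] rotz -0.0 gap 84.9
```

View pics/w6.png

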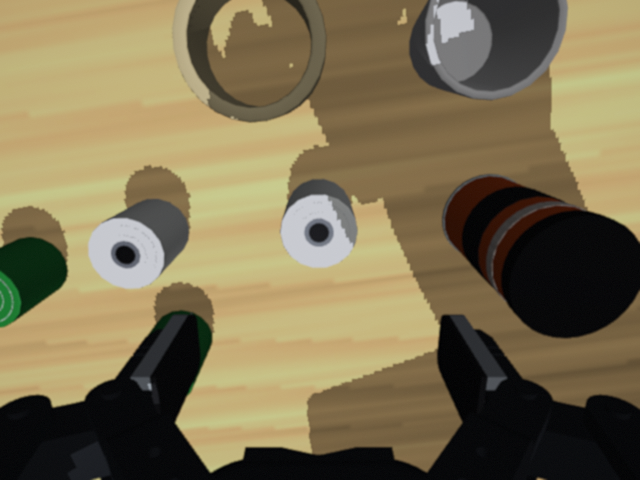

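The small roll is centred at (318,232) and the canister is well clear on the right. Picking it.

drive_tool([
  {"rotation": [0,0,0],"xyz": [0,0,30],"hand": 85},
  {"rotation": [0,0,0],"xyz": [0,0,40],"hand": 85},
  {"rotation": [0,0,0],"xyz": [0,0,35],"hand": 85},
  {"rotation": [0,0,0],"xyz": [0,0,28],"hand": 85},
  {"rotation": [0,0,0],"xyz": [0,0,15],"hand": 85},
  {"rotation": [0,0,0],"xyz": [0,0,0],"hand": 85},
  {"rotation": [0,0,0],"xyz": [0,0,0],"hand": 40},
  {"rotation": [0,0,0],"xyz": [0,0,0],"hand": 40},
  {"rotation": [0,0,0],"xyz": [0,0,0],"hand": 40},
  {"rotation": [0,0,0],"xyz": [0,0,0],"hand": 40},
  {"rotation": [0,0,0],"xyz": [0,0,0],"hand": 40},
], newtons=30)

```text
clock: 18.73
eef_pos: [0.4727, 0.2064, 0.0235]
orientation: [[0.989, -0.145, 0.003], [-0.145, -0.989, 0.0], [0.003, -0.001, -1.0]]
force: [-0.3, -3.4, 6.6]
finger_gap: 0.576
finger_force: 30.3
```

drive_tool([
  {"rotation": [0,0,0],"xyz": [0,0,-15],"hand": 40},
  {"rotation": [0,0,0],"xyz": [0,0,-25],"hand": 40},
  {"rotation": [0,0,0],"xyz": [0,0,-35],"hand": 40},
  {"rotation": [0,0,0],"xyz": [0,0,-35],"hand": 40},
  {"rotation": [0,0,0],"xyz": [0,0,-35],"hand": 40},
  {"rotation": [0,0,0],"xyz": [0,0,-20],"hand": 40},
  {"rotation": [0,0,0],"xyz": [0,0,0],"hand": 40},
])

```text
clock: 19.32
eef_pos: [0.4733, 0.2068, 0.1929]
orientation: [[0.989, -0.145, 0.008], [-0.145, -0.989, 0.002], [0.008, -0.004, -1.0]]
force: [0.7, -0.3, -0.4]
finger_gap: 0.577
finger_force: 31.5
```

```bash
python3 - <<'E'
from h import *
go(.4867,-.3155,.030,-8.3)
E
```

```text
t 19.32 p [0.4733 0.2068 0.1929] yaw -8.36 | delta mm [ 87.8 515.4 161.7] rotz -0.1 gap 49.2
```

drive_tool([
  {"rotation": [0,0,0],"xyz": [1,15,0],"hand": 40},
  {"rotation": [0,0,0],"xyz": [5,28.6,0],"hand": 40},
  {"rotation": [0,0,0],"xyz": [5,28.6,0],"hand": 40},
  {"rotation": [0,0,0],"xyz": [5,28.6,0],"hand": 40},
  {"rotation": [0,0,0],"xyz": [5,28.6,0],"hand": 40},
  {"rotation": [0,0,0],"xyz": [5,28.6,0],"hand": 40},
  {"rotation": [0,0,0],"xyz": [5,28.6,0],"hand": 40},
  {"rotation": [0,0,0],"xyz": [5,28.6,0],"hand": 40},
  {"rotation": [0,0,0],"xyz": [5,28.6,0],"hand": 40},
  {"rotation": [0,0,0],"xyz": [5,28.6,0],"hand": 40},
  {"rotation": [0,0,0],"xyz": [5,28.6,0],"hand": 40},
  {"rotation": [0,0,0],"xyz": [5,28.6,0],"hand": 40},
  {"rotation": [0,0,0],"xyz": [5,28.6,0],"hand": 40},
  {"rotation": [0,0,0],"xyz": [5,28.6,0],"hand": 40},
  {"rotation": [0,0,0],"xyz": [5,28.6,0],"hand": 40},
  {"rotation": [0,0,0],"xyz": [5,28.6,0],"hand": 40},
  {"rotation": [0,0,0],"xyz": [5,28.6,0],"hand": 40},
  {"rotation": [0,0,0],"xyz": [5,28.6,0],"hand": 40},
  {"rotation": [0,0,0],"xyz": [2,14,0],"hand": 40},
  {"rotation": [0,0,0],"xyz": [0,0,0],"hand": 40},
])

```text
clock: 20.98
eef_pos: [0.4834, -0.3187, 0.1866]
orientation: [[0.989, -0.148, -0.0], [-0.148, -0.989, -0.0], [-0.0, 0.0, -1.0]]
force: [-0.6, 0.9, -1.2]
finger_gap: 0.577
finger_force: 31.6
```

drive_tool([
  {"rotation": [0,0,0],"xyz": [0,0,20],"hand": 40},
  {"rotation": [0,0,0],"xyz": [0,0,35],"hand": 40},
  {"rotation": [0,0,0],"xyz": [0,0,30],"hand": 40},
  {"rotation": [0,0,0],"xyz": [0,0,10],"hand": 40},
  {"rotation": [0,0,0],"xyz": [0,0,0],"hand": 40},
  {"rotation": [0,0,0],"xyz": [0,0,0],"hand": 40},
])

```text
clock: 21.48
eef_pos: [0.4842, -0.3159, 0.093]
orientation: [[0.989, -0.145, 0.0], [-0.145, -0.989, -0.0], [0.0, 0.0, -1.0]]
force: [0.4, 1.1, 0.5]
finger_gap: 0.577
finger_force: 31.6
```

```bash
python3 - <<'E'
from h import *
go(.4867,-.3155,.0265,-8.3)
s=cams.snapshot('wrist');cv2.imwrite('pics/w7.png',s['img'])
E
```

```text
t 21.48 p [ 0.4842 -0.3159  0.093 ] yaw -8.34 | delta mm [ 2.4 -0.8 66.5] rotz -0.0 gap 49.3
```

View pics/w7.png

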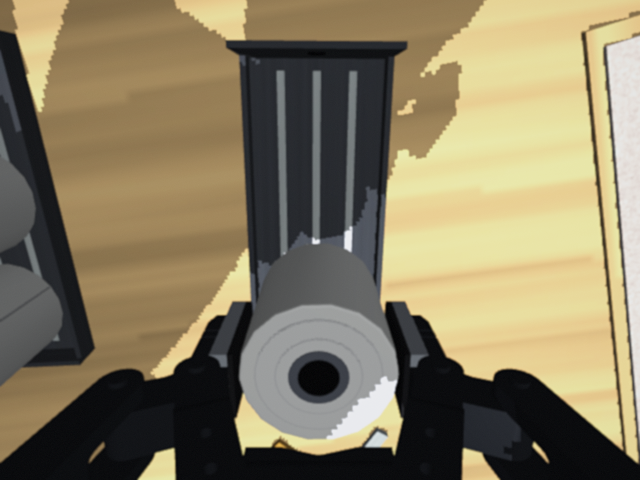

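The roll is centred on the stripe. Lowering it with a 2 to 3 mm shift towards the back.

drive_tool([
  {"rotation": [0,0,0],"xyz": [1.5,0,12],"hand": 40},
  {"rotation": [0,0,0],"xyz": [1.5,0,20],"hand": 40},
  {"rotation": [0,0,0],"xyz": [0,0,15],"hand": 40},
  {"rotation": [0,0,0],"xyz": [0,0,10],"hand": 40},
  {"rotation": [0,0,0],"xyz": [0,0,5],"hand": 40},
  {"rotation": [0,0,0],"xyz": [0,0,2.5],"hand": 40},
  {"rotation": [0,0,0],"xyz": [0,0,1.5],"hand": 40},
  {"rotation": [0,0,0],"xyz": [0,0,0],"hand": 40},
  {"rotation": [0,0,0],"xyz": [0,0,0],"hand": 40},
])

```text
clock: 22.28
eef_pos: [0.4872, -0.3169, 0.0267]
orientation: [[0.989, -0.145, 0.001], [-0.145, -0.989, -0.001], [0.001, 0.001, -1.0]]
force: [0.3, -0.5, -1.1]
finger_gap: 0.58
finger_force: 31.6
```

drive_tool([
  {"rotation": [0,0,0],"xyz": [0,0,1],"hand": 40},
  {"rotation": [0,0,0],"xyz": [0,0,0.5],"hand": 40},
  {"rotation": [0,0,0],"xyz": [0,0,0],"hand": 40},
])

```text
clock: 22.53
eef_pos: [0.4873, -0.317, 0.0265]
orientation: [[0.989, -0.145, 0.002], [-0.145, -0.989, -0.001], [0.002, 0.001, -1.0]]
force: [-8.5, 6.0, 23.2]
finger_gap: 0.576
finger_force: 34.0
```

Firmly on the floor. Releasing and going for the other small roll.

drive_tool([
  {"rotation": [0,0,0],"xyz": [0,0,-1],"hand": 40},
  {"rotation": [0,0,0],"xyz": [0,0,0],"hand": 62},
  {"rotation": [0,0,0],"xyz": [0,0,0],"hand": 85},
  {"rotation": [0,0,0],"xyz": [0,0,0],"hand": 85},
  {"rotation": [0,0,0],"xyz": [0,0,-15],"hand": 85},
  {"rotation": [0,0,0],"xyz": [0,0,-25],"hand": 85},
  {"rotation": [0,0,0],"xyz": [0,0,-35],"hand": 85},
  {"rotation": [0,0,0],"xyz": [0,0,-35],"hand": 85},
  {"rotation": [0,0,0],"xyz": [0,0,-30],"hand": 85},
  {"rotation": [0,0,0],"xyz": [-2,-12,0],"hand": 85},
  {"rotation": [0,0,0],"xyz": [-5,-30,0],"hand": 85},
  {"rotation": [0,0,0],"xyz": [-5,-30,0],"hand": 85},
  {"rotation": [0,0,0],"xyz": [-5,-30,0],"hand": 85},
  {"rotation": [0,0,0],"xyz": [-5,-30,0],"hand": 85},
  {"rotation": [0,0,0],"xyz": [-5,-30,0],"hand": 85},
  {"rotation": [0,0,0],"xyz": [-5,-30,0],"hand": 85},
  {"rotation": [0,0,0],"xyz": [-5,-30,0],"hand": 85},
  {"rotation": [0,0,0],"xyz": [-5,-30,0],"hand": 85},
  {"rotation": [0,0,0],"xyz": [-5,-30,0],"hand": 85},
])

```text
clock: 24.12
eef_pos: [0.481, -0.0293, 0.1653]
orientation: [[0.989, -0.146, 0.0], [-0.146, -0.989, 0.0], [0.0, -0.0, -1.0]]
force: [0.7, 0.6, 0.2]
finger_gap: 0.991
finger_force: 0.0
```

drive_tool([
  {"rotation": [0,0,0],"xyz": [-5,-30,0],"hand": 85},
  {"rotation": [0,0,0],"xyz": [-5,-30,0],"hand": 85},
  {"rotation": [0,0,0],"xyz": [-5,-30,0],"hand": 85},
  {"rotation": [0,0,0],"xyz": [-5,-30,0],"hand": 85},
  {"rotation": [0,0,0],"xyz": [-5,-30,0],"hand": 85},
  {"rotation": [0,0,0],"xyz": [-5,-30,0],"hand": 85},
  {"rotation": [0,0,0],"xyz": [-5,-30,0],"hand": 85},
  {"rotation": [0,0,0],"xyz": [-5,-30,0],"hand": 85},
  {"rotation": [0,0,0],"xyz": [-5,-30,0],"hand": 85},
  {"rotation": [0,0,0],"xyz": [-5,-30,0],"hand": 85},
  {"rotation": [0,0,0],"xyz": [-5,-30,0],"hand": 85},
  {"rotation": [0,0,0],"xyz": [-4,-20,0],"hand": 85},
  {"rotation": [0,0,0],"xyz": [0,-10,0],"hand": 85},
  {"rotation": [0,0,0],"xyz": [0,0,0],"hand": 85},
  {"rotation": [0,0,0],"xyz": [0,0,0],"hand": 85},
])

```text
clock: 25.37
eef_pos: [0.4752, 0.3337, 0.165]
orientation: [[0.989, -0.145, -0.0], [-0.145, -0.989, -0.0], [-0.0, 0.001, -1.0]]
force: [0.4, -0.2, -0.4]
finger_gap: 0.991
finger_force: 0.0
```

```bash
python3 - <<'E'
from h import *
s=cams.snapshot('wrist');cv2.imwrite('pics/w8.png',s['img'])
go(.4749,.3335,.0215,-8.3)
E
```

```text
t 25.42 p [0.4754 0.3332 0.1652] yaw -8.37 | delta mm [ -0.5  -0.3 143.7] rotz -0.1 gap 85.1
```

View pics/w8.png

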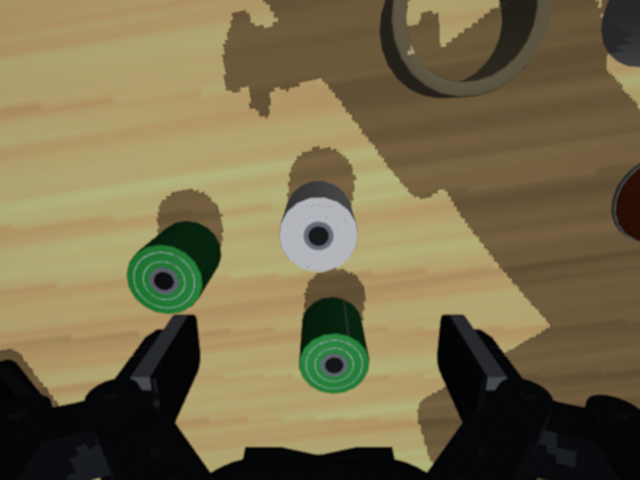

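The white roll is centred at (318,236). The greens are at (164,281) and (333,365), so I'll descend with a slightly narrower opening to keep clear of them.

drive_tool([
  {"rotation": [0,0,0],"xyz": [-0.5,0,30],"hand": 74},
  {"rotation": [0,0,0],"xyz": [0,0,35],"hand": 74},
  {"rotation": [0,0,0],"xyz": [0,0,35],"hand": 74},
  {"rotation": [0,0,0],"xyz": [0,0,28],"hand": 74},
  {"rotation": [0,0,0],"xyz": [0,0,15],"hand": 74},
  {"rotation": [0,0,0],"xyz": [0,0,0],"hand": 74},
  {"rotation": [0,0,0],"xyz": [0,0,0],"hand": 40},
  {"rotation": [0,0,0],"xyz": [0,0,0],"hand": 40},
  {"rotation": [0,0,0],"xyz": [0,0,0],"hand": 40},
  {"rotation": [0,0,0],"xyz": [0,0,0],"hand": 40},
  {"rotation": [0,0,0],"xyz": [0,0,0],"hand": 40},
], newtons=30)

```text
clock: 26.33
eef_pos: [0.4758, 0.3341, 0.0242]
orientation: [[0.989, -0.145, 0.003], [-0.145, -0.989, 0.001], [0.002, -0.001, -1.0]]
force: [-0.3, -4.7, 8.7]
finger_gap: 0.575
finger_force: 31.9
```

drive_tool([
  {"rotation": [0,0,0],"xyz": [0,0,-15],"hand": 40},
  {"rotation": [0,0,0],"xyz": [0,0,-25],"hand": 40},
  {"rotation": [0,0,0],"xyz": [0,0,-35],"hand": 40},
  {"rotation": [0,0,0],"xyz": [0,0,-35],"hand": 40},
  {"rotation": [0,0,0],"xyz": [0,0,-35],"hand": 40},
  {"rotation": [0,0,0],"xyz": [0,0,-20],"hand": 40},
  {"rotation": [0,0,0],"xyz": [0,0,0],"hand": 40},
  {"rotation": [0,0,0],"xyz": [0,0,0],"hand": 40},
])

```text
clock: 27.0
eef_pos: [0.4752, 0.3343, 0.1891]
orientation: [[0.989, -0.145, 0.003], [-0.145, -0.989, 0.002], [0.003, -0.002, -1.0]]
force: [0.1, -0.4, -2.3]
finger_gap: 0.575
finger_force: 31.5
```

```bash
python3 - <<'E'
from h import *
k=.112;go(.4303+k*.9895,-.3075-k*.1444,.0275,-8.3)
E
```

```text
t 27.0 p [0.4752 0.3343 0.1891] yaw -8.36 | delta mm [160.5 641.7 160.7] rotz -0.1 gap 49.1
```

drive_tool([
  {"rotation": [0,0,0],"xyz": [3,15,0],"hand": 40},
  {"rotation": [0,0,0],"xyz": [7.3,28.6,0],"hand": 40},
  {"rotation": [0,0,0],"xyz": [7.3,28.6,0],"hand": 40},
  {"rotation": [0,0,0],"xyz": [7.3,28.6,0],"hand": 40},
  {"rotation": [0,0,0],"xyz": [7.3,28.6,0],"hand": 40},
  {"rotation": [0,0,0],"xyz": [7.3,28.6,0],"hand": 40},
  {"rotation": [0,0,0],"xyz": [7.3,28.6,0],"hand": 40},
  {"rotation": [0,0,0],"xyz": [7.3,28.6,0],"hand": 40},
  {"rotation": [0,0,0],"xyz": [7.3,28.6,0],"hand": 40},
  {"rotation": [0,0,0],"xyz": [7.3,28.6,0],"hand": 40},
  {"rotation": [0,0,0],"xyz": [7.3,28.6,0],"hand": 40},
  {"rotation": [0,0,0],"xyz": [7.3,28.6,0],"hand": 40},
])

```text
clock: 28.0
eef_pos: [0.5084, -0.0059, 0.1862]
orientation: [[0.989, -0.146, -0.002], [-0.146, -0.989, 0.0], [-0.002, -0.0, -1.0]]
force: [-0.1, 0.3, -0.6]
finger_gap: 0.577
finger_force: 31.6
```

drive_tool([
  {"rotation": [0,0,0],"xyz": [7.3,28.6,0],"hand": 40},
  {"rotation": [0,0,0],"xyz": [7.3,28.6,0],"hand": 40},
  {"rotation": [0,0,0],"xyz": [7.3,28.6,0],"hand": 40},
  {"rotation": [0,0,0],"xyz": [7.3,28.6,0],"hand": 40},
  {"rotation": [0,0,0],"xyz": [7.3,28.6,0],"hand": 40},
  {"rotation": [0,0,0],"xyz": [7.3,28.6,0],"hand": 40},
  {"rotation": [0,0,0],"xyz": [7.3,28.6,0],"hand": 40},
  {"rotation": [0,0,0],"xyz": [7.3,28.6,0],"hand": 40},
  {"rotation": [0,0,0],"xyz": [7.3,28.6,0],"hand": 40},
  {"rotation": [0,0,0],"xyz": [7.3,28.6,0],"hand": 40},
  {"rotation": [0,0,0],"xyz": [5,26,0],"hand": 40},
  {"rotation": [0,0,0],"xyz": [2,0,0],"hand": 40},
  {"rotation": [0,0,0],"xyz": [0,0,20],"hand": 40},
  {"rotation": [0,0,0],"xyz": [0,0,30],"hand": 40},
  {"rotation": [0,0,0],"xyz": [0,0,20],"hand": 40},
  {"rotation": [0,0,0],"xyz": [0,0,0],"hand": 40},
  {"rotation": [0,0,0],"xyz": [0,0,0],"hand": 40},
])

```text
clock: 29.42
eef_pos: [0.5421, -0.3241, 0.1162]
orientation: [[0.989, -0.146, -0.002], [-0.146, -0.989, 0.002], [-0.003, -0.001, -1.0]]
force: [0.4, 1.1, -0.1]
finger_gap: 0.574
finger_force: 31.6
```

```bash
python3 - <<'E'
from h import *
k=.114;go(.4303+k*.9895,-.3075-k*.1444,.0275,-8.3)
s=cams.snapshot('wrist');cv2.imwrite('pics/w9.png',s['img'])
E
```

```text
t 29.42 p [ 0.5421 -0.3241  0.1162] yaw -8.37 | delta mm [ 1.2 -0.1 88.7] rotz -0.1 gap 49.0
```

View pics/w9.png

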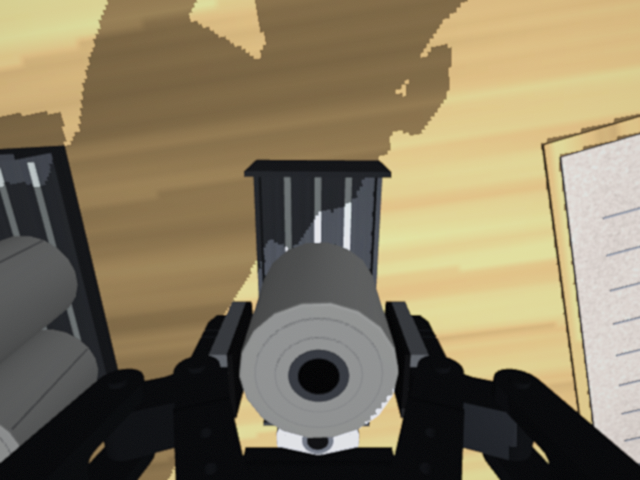

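The roll is in line with the stripe and behind the middle roll, whose hole shows at (317,443). Lowering with +2 mm.

drive_tool([
  {"rotation": [0,0,0],"xyz": [2,0,15],"hand": 40},
  {"rotation": [0,0,0],"xyz": [0.5,0,25],"hand": 40},
  {"rotation": [0,0,0],"xyz": [0,0,22],"hand": 40},
  {"rotation": [0,0,0],"xyz": [0,0,14],"hand": 40},
  {"rotation": [0,0,0],"xyz": [0,0,7],"hand": 40},
  {"rotation": [0,0,0],"xyz": [0,0,3],"hand": 40},
  {"rotation": [0,0,0],"xyz": [0,0,2],"hand": 40},
  {"rotation": [0,0,0],"xyz": [0,0,0],"hand": 40},
  {"rotation": [0,0,0],"xyz": [0,0,0],"hand": 40},
])

```text
clock: 30.22
eef_pos: [0.546, -0.3251, 0.0305]
orientation: [[0.989, -0.145, 0.001], [-0.145, -0.989, -0.001], [0.001, 0.001, -1.0]]
force: [0.7, -1.0, -0.3]
finger_gap: 0.577
finger_force: 31.6
```

drive_tool([
  {"rotation": [0,0,0],"xyz": [0,0,2],"hand": 40},
  {"rotation": [0,0,0],"xyz": [0,0,1],"hand": 40},
  {"rotation": [0,0,0],"xyz": [0,0,0.5],"hand": 40},
  {"rotation": [0,0,0],"xyz": [0,0,0],"hand": 40},
])

```text
clock: 30.55
eef_pos: [0.5458, -0.3251, 0.0271]
orientation: [[0.989, -0.145, 0.001], [-0.145, -0.989, -0.001], [0.001, 0.001, -1.0]]
force: [-4.1, 3.1, 13.0]
finger_gap: 0.577
finger_force: 32.9
```

Contact with the floor. Releasing, lifting and backing away for the final check.

drive_tool([
  {"rotation": [0,0,0],"xyz": [0,0,0],"hand": 62},
  {"rotation": [0,0,0],"xyz": [0,0,0],"hand": 85},
  {"rotation": [0,0,0],"xyz": [0,0,0],"hand": 85},
  {"rotation": [0,0,0],"xyz": [0,0,-15],"hand": 85},
  {"rotation": [0,0,0],"xyz": [0,0,-25],"hand": 85},
  {"rotation": [0,0,0],"xyz": [0,0,-35],"hand": 85},
  {"rotation": [0,0,0],"xyz": [0,0,-35],"hand": 85},
  {"rotation": [0,0,0],"xyz": [0,0,-35],"hand": 85},
  {"rotation": [0,0,0],"xyz": [-15,15,-15],"hand": 85},
  {"rotation": [0,0,0],"xyz": [-30,25,0],"hand": 85},
  {"rotation": [0,0,0],"xyz": [-30,25,0],"hand": 85},
  {"rotation": [0,0,0],"xyz": [-30,25,0],"hand": 85},
  {"rotation": [0,0,0],"xyz": [-30,25,0],"hand": 85},
  {"rotation": [0,0,0],"xyz": [-30,25,0],"hand": 85},
  {"rotation": [0,0,0],"xyz": [-30,25,0],"hand": 85},
  {"rotation": [0,0,0],"xyz": [-15,15,0],"hand": 85},
  {"rotation": [0,0,0],"xyz": [0,0,0],"hand": 85},
])

```text
clock: 31.97
eef_pos: [0.3082, -0.4745, 0.1857]
orientation: [[0.989, -0.149, -0.001], [-0.149, -0.989, -0.0], [-0.001, 0.001, -1.0]]
force: [0.6, -0.4, 0.2]
finger_gap: 0.994
finger_force: 0.0
```

```bash
python3 - <<'E'
from h import *
t=cams.snapshot('top')['img'];s=cams.snapshot('scene')['img']
cv2.imwrite('pics/f.png',np.vstack([cv2.resize(t[150:320,110:560],(800,302)),cv2.resize(s[180:400,90:490],(542,298))[:, :].copy() if 0 else cv2.copyMakeBorder(cv2.resize(s[180:400,90:490],(542,298)),0,0,0,258,cv2.BORDER_CONSTANT)]))
E
```

```text
(no output)
```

View pics/f.png

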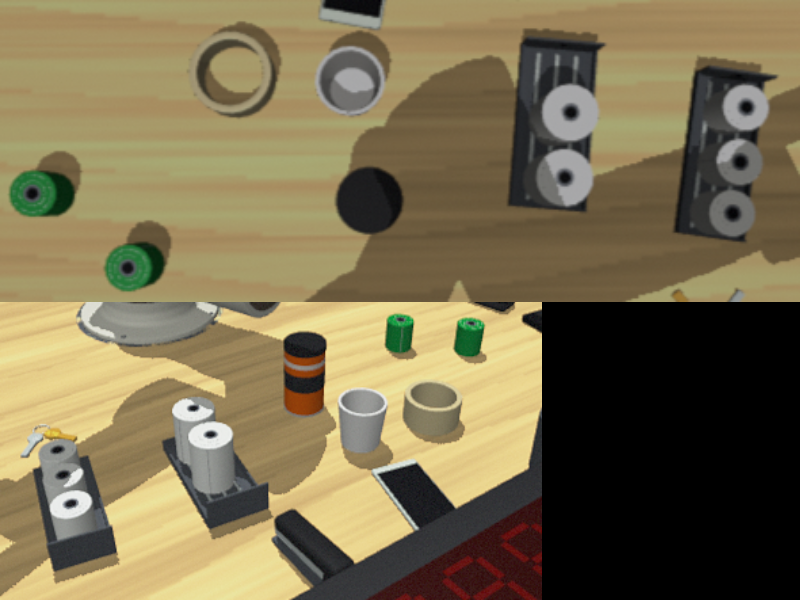

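All five rolls stand upright in their trays with the old ones at the lips. The tape, cup, canister and green rolls haven't moved.

```bash
python3 -c "
from bench import ticket;print(ticket.sign_off())"
```

```text
the job is handed in; nothing more can be done
None
```

The job is handed in at about 32 s: both old rolls are up against the front lips, the new rolls of the same size stand behind them, and the tape, canister, cup and green rolls were left where they were.

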